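Show the glue test slide that matches the bottle

ROBOT

A 6-joint arm with a two-finger parallel gripper is mounted at the origin on a cart in front of the work surface, level with it; the furniture and walls round the work are solid. World frame = base frame: x ahead of the robot, y to its left, z up, the work surface at z = 0. Lengths are in m, angles in rad, forces in N, time in s.
With the tool pointing down it reaches from about 0.275 to 0.775 m from the base axis. Payload 14.6 kg.
Tool frame: the origin (TCP) lies between the finger pads; the fingertips stand 11 mm ahead of it and the grasp point (between the pads) lies 8 mm behind it; z points along the fingers, y is the direction in which the jaws open and shut (so a half turn about z gives the same grasp; the last joint's range is limited). The gripper opens to 85 mm and grips with 20 to 120 N. Pads are 22 mm wide; open, the fingers measure 114 mm over their backs; the gripper's body (76 mm by 85 mm) begins 54 mm behind the grasp point. The pads swing forward as they close: fully open they stand 13 mm farther back than shut.
Start: joints at [1.173, 0.263, -0.048, 1.259, 0, 1.415], TCP at [0.126, 0.51, 0.242] pointing down, gripper open.
Joint ranges: [-2.65, 2.65], [-0.89, 1.7], [-1.18, 1.37], [-2.13, 2.11], [-1.35, 1.29], [-3.14, 3.14]. Speed limits (rad/s): [1.89, 1.89, 2.57, 2.79, 3.14, 3.14].

INTERFACE

Orientations are given as [roll, pitch, yaw] about the fixed x, y, z axes, in that order (R = Rz(yaw) Ry(pitch) Rx(roll)).
In Python, from plant import telemetry, vision, r, finder gives the robot as it stands. The module is installed in compiled form; this text tells all that it offers.
- The arm moves only by the tool send_rows, never from a script. Its argument "motion" is a list of rows, each a list of 7 numbers: the opening, from -1 (shut) to 1 (fully open), then the shift along the tool's x, y, z in m, then the turn, a rotation vector about the tool's x, y, z in degrees. In form: [[gripper, dx, dy, dz, ax, ay, az], ...]. A call has 1 to 8 rows; each row is the pose to reach, as a shift and turn from the pose commanded when the call began, along the tool's axes at that moment; what a row does not reach only later rows make up. A row lasts 1/12 s, in which the tool goes at most 41.7 mm and 7.16 degrees, less where a joint would pass 70% of its speed; a pose out of reach is approached as far as the arm can. A call with a gripper value outside its range is refused whole. The fingers move at their own pace and stop on an object; "grip_force" is the grip in N (left out, the last holds). Time passes only in rows, so rows that repeat a pose let the fingers close. It gives the time, the measured TCP pose, the force and the opening at its end, in the units of the state.
- telemetry.read_state(): the state, without advancing time (a new reading comes with each control period).
- vision.get_image(name): name is "side" or "top" or "wrist"; returns (picture, depth): 400x640x3 uint8, red, green, blue; 400x640 float32, m along the optical axis (not along the pixel's ray), 0 where there is no reading.
- vision.camera_params(name): a dict with "camera_matrix" (3x3 intrinsics, pixels), "extrinsics" (4x4, takes a point from camera to world coordinates). Camera axes: x right, y down, z forward; pixel columns grow to the right and rows downward; lengths in m; the calibration is good to about 2 mm. A picture is of the moment at which its call begins: read the wrist's pose just before it. camera_params takes no time and is no camera call; for the wrist camera it gives the pose at the moment of the call.
- r.job_done(): hands the job in, once; it reports no verdict.
Trained networks look in the newest picture that a camera, given by its name, has taken for a name from the list of things; names that differ only in an ending like _2 or _b are one class to them, and where a whole thing is asked for, a point or a joint stands for the part that bears it (a point fixed in the world has none). Each returns a list of dicts, best first, with "confidence" (0 to 1); they miss things now and then, are a little off and sometimes report something else, mostly with a low value. They report only what shows in the picture. A call takes as long as a camera call. They do not tell look-alikes from the thing itself.
- finder.outline_of(camera, name): "pixels" (400x640 bool, what is visible of it) and "extent" ([left, top, width, height] in pixels, round what is visible of it).
The state is a dict: "time_s": time; "joints": joint angles; "dq": joint speeds; "tau": joint torques, N m; "ee_pos": TCP position; "tool_rot": TCP orientation; "contact_force": force on the tool from outside, world axes, zero at the start; "torque": the same for the moment, N m; "finger_gap": opening from 0.0 (shut) to 1.0 (fully open).
Only numpy, scipy, OpenCV 4.12 (cv2) and the standard library are available. Lean on these libraries where they do the work, as an engineer would, in place of code of your own. Each camera call takes 0.05 s, during which the arm holds its last target. There are 200 camera calls.

TASK

One of the two glue bottles stands on the yellow tile: take the glass test slide whose colour tab matches that bottle's cap out of the rack, holding it by its clear part so that the frosted end stays uncovered (the frosted end has the small corner notch, which is at the upper right when you look at the label). Hold it still with the middle of its frosted end centred about 12 cm above the light panel, leaned over so that the label side faces up at about 45 degrees (the back side must not be the one facing up). Finish while still holding it there; leave the other slide in the rack and do not shift the bottles or the tape measure.

Things in the scene. Friction and masses are not known exactly. Their poses are not given: they have to be found in the camera images.
- slide_green_center (a point): centre of the glass slide with the green tape tab over its top edge near mid-length (at y = +11 mm). Slide: 120 mm long (y), 8 thick (x), 60 high (z), this point 30 mm up, about 0.12 kg, upright in the rack. x points out of its label face, y to the frosted end. Clear glass from y = -60 to +20 mm. Loose; lifts straight up.
- slide_green_frosted (a point): middle of the frosted white end of the green-tab slide (its y = +20 to +60 mm), 40 mm from the slide's centre along +y, 30 mm up; same axes. A 12 x 12 mm notch is cut from this end's top corner (+y, +z). The paper label is on the +x face only: looking at the label, the notch is at the upper right.
- slide_orange_center (a point): centre of the glass slide with the orange tape tab over its top edge near mid-length (at y = +11 mm). Slide: 120 mm long (y), 8 thick (x), 60 high (z), this point 30 mm up, about 0.12 kg, upright in the rack. x points out of its label face, y to the frosted end. Clear glass from y = -60 to +20 mm. Loose; lifts straight up.
- slide_orange_frosted (a point): middle of the frosted white end of the orange-tab slide (its y = +20 to +60 mm), 40 mm from the slide's centre along +y, 30 mm up; same axes. A 12 x 12 mm notch is cut from this end's top corner (+y, +z). The paper label is on the +x face only: looking at the label, the notch is at the upper right.
- rack: fixed wooden block 140 (x) x 90 (y) x 24 mm high, origin at the centre of its underside; two slots along y at x = -36 and +36 mm, 10 wide, 18 deep. It may face any way; either slide in either slot, facing opposite ways. The slides' tops stand 66 mm above the bench, 42 above the rack; they may lean a little.
- panel_top (a point): centre of the top face of the fixed light panel, a grey-rimmed white square 140 x 140 mm, its top 18 mm above the bench.
- tile: flat yellow square tile 80 x 80 x 14 mm, fixed, origin at the centre of its underside; the bottle standing on it is the one to match.
- cork_mat: flat round cork mat, 84 mm across, 14 mm thick, fixed, origin at the centre of its underside; the other bottle stands on it.
- bottle_green: cream glue bottle with a green cap, 52 mm across, 131 mm tall, origin at the centre of its underside.
- bottle_orange: pinkish glue bottle with an orange-red cap, 48 mm across, 131 mm tall, origin at the centre of its underside.
- tape_measure: yellow tape measure, 61 x 76 x 66 mm, loose, origin at the centre of its underside; not part of the job.
Things that resemble listed ones, but are neither listed nor needed, are in the scene too. Leave any purple look-alike of the part that bears slide_orange_center alone. Leave any black look-alike of the bottle_orange alone.

How it is judged:
By the outcome, as a careful person would: the job done as asked, in the order asked, and still so for the second after the job is handed in, while the arm keeps its last pose, push and grip.
It also fails if it takes over 29 s, if anything falls off the work surface, if the arm or the gripper's body presses on something with over 40 N, if the wrist force passes 120 N, or if a joint passes its speed limit or range.

## Working session

There is one attempt and no reset: what is moved stays moved. The work goes in short steps, Python scripts to look and compute and a tool call to move; the robot and the scene stay as the last step left them, time stands still between calls to the robot, and variables do not carry over. Pictures are saved under pics/ and viewed, about 8 in all and at most 12, crops included, and the job is handed in when it is done.

Besides the shell and the picture viewer there is one more tool, called after "Call:" as a command line: name --pt "numbers of a row" for each row, then --argument value for the rest. send_rows: Moves the arm, as the interface text tells. Its arguments: {"type":"object","properties":{"motion":{"type":"array","items":{"type":"array","items":{"type":"number"}}},"grip_force":{"type":"number"}},"required":["motion"]}

```bash
mkdir -p pics; cat > h.py <<'E'
import numpy as np, cv2
from plant import telemetry, vision, r, finder
def grab(c):
    im,d=vision.get_image(c); p=vision.camera_params(c)
    np.savez(f'{c}.npz',im=im,d=d,K=p['camera_matrix'],E=p['extrinsics']); return im,d
def cloud(c):
    z=np.load(f'{c}.npz'); K,E,d=z['K'],z['E'],z['d']
    v,u=np.indices(d.shape); P=np.stack([(u-K[0,2])*d/K[0,0],(v-K[1,2])*d/K[1,1],d],-1)
    W=P@E[:3,:3].T+E[:3,3]; W[d==0]=np.nan; return z['im'],W
def proj(c,pt):
    z=np.load(f'{c}.npz'); q=z['E'][:3,:3].T@(np.array(pt)-z['E'][:3,3]); q=z['K']@q; return q[:2]/q[2]
E
python3 - <<'E'
from h import *
ims=[]
for c in ['side','top']:
    im,d=grab(c); cv2.imwrite(f'pics/{c}0.png',im[:,:,::-1]); 
    _,W=cloud(c)
    for n in ['rack','panel_top','tile','cork_mat','bottle_green','bottle_orange','slide_green_center','slide_orange_center','tape_measure']:
        try:
            for o in finder.outline_of(c,n)[:2]:
                print(c,n,round(o['confidence'],2),o['extent'],np.nanmedian(W[o['pixels']],0).round(3))
        except Exception as e: print(n,e)
print(telemetry.read_state())
E
```

```text
side rack 0.89 [292.9, 244.8, 64.7, 37.1] [0.541 0.228 0.024]
side panel_top 0.75 [346.4, 182.3, 55.7, 23.3] [ 0.481 -0.146  0.018]
side tile 0.68 [276.2, 182.4, 26.9, 14.7] [ 0.738 -0.109  0.014]
side tile 0.32 [347.7, 182.3, 56.0, 26.4] [ 0.48  -0.146  0.018]
side cork_mat 0.51 [300.1, 166.9, 21.3, 11.3] [ 0.708 -0.26   0.014]
side cork_mat 0.26 [348.5, 180.6, 53.7, 23.9] [ 0.483 -0.144  0.018]
side bottle_orange 0.86 [302.3, 129.6, 15.3, 44.5] [ 0.717 -0.271  0.075]
side bottle_orange 0.79 [328.2, 145.2, 13.5, 43.1] [ 0.617 -0.218  0.061]
side slide_green_center 0.9 [295.2, 230.2, 34.8, 41.0] [0.602 0.19  0.046]
side slide_orange_center 0.82 [304.3, 198.8, 43.2, 24.8] [0.605 0.006 0.033]
side slide_orange_center 0.6 [313.8, 242.1, 40.4, 40.3] [0.545 0.232 0.045]
side tape_measure 0.6 [361.6, 300.3, 25.0, 43.5] [0.426 0.416 0.055]
top rack 0.66 [232.0, 164.1, 52.5, 56.5] [0.564 0.197 0.024]
top panel_top 0.69 [359.2, 199.9, 55.0, 54.4] [ 0.477 -0.158  0.018]
top panel_top 0.49 [232.6, 186.2, 35.9, 28.8] [0.54  0.221 0.064]
top tile 0.8 [365.5, 114.0, 29.0, 30.3] [ 0.733 -0.117  0.0
[... 558 characters left out ...]
, 16.9] [0.425 0.376 0.06 ]
{'time_s': 1.0, 'joints': array([ 1.17266808e+00,  2.63100050e-01, -4.83015690e-02,  1.25939915e+00,
        1.27365436e-05,  1.41549795e+00]), 'dq': array([ 1.49972708e-03, -9.42530427e-04,  9.51272291e-04, -1.79247316e-04,
        4.89358987e-04, -9.56316178e-05]), 'tau': array([ 3.73760107e-03, -6.37437201e+01,  3.84773791e+01,  1.23302969e-03,
        1.18063417e-05, -1.24236578e-05]), 'ee_pos': array([0.12623857, 0.50960011, 0.24227768]), 'tool_rot': array([-3.14159023e+00, -1.32707622e-05,  2.89876279e+00]), 'contact_force': array([0.46135992, 0.17522548, 0.50395548]), 'torque': array([-0.01460177,  0.02216252, -0.01316989]), 'finger_gap': 1.001105417029928}
```

View pics/top0.png

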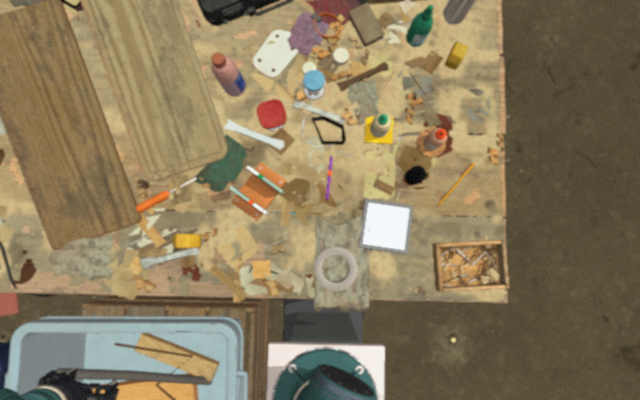

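View pics/side0.png

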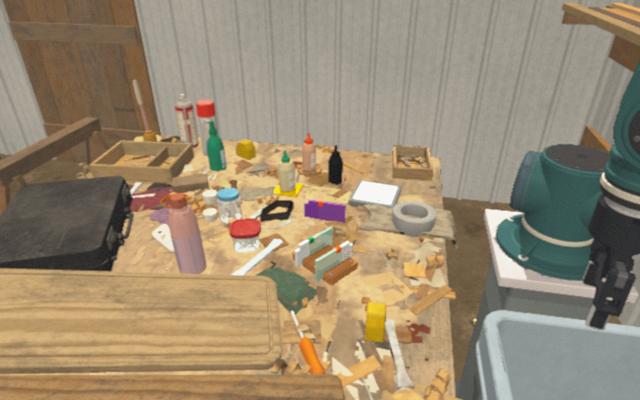

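The top view shows the green-cap bottle on the yellow tile (380,125) and the orange-cap one on the cork mat (434,140). The rack is at (258,192), with the green-tab slide in the far slot and the orange-tab one in the near slot. The purple look-alike lies at side (325,211). Next I'll enlarge the rack area.

```bash
python3 - <<'E'
from h import *
a,Wa=cloud('side'); b,Wb=cloud('top')
A=cv2.resize(a[222:287,283:363],None,fx=8,fy=8,interpolation=cv2.INTER_CUBIC)[:, :640]
B=cv2.resize(b[155:227,225:295],None,fx=8,fy=8,interpolation=cv2.INTER_CUBIC)
H=max(A.shape[0],B.shape[0]);pad=lambda x:cv2.copyMakeBorder(x,0,H-x.shape[0],0,0,0)
C=np.hstack([pad(A),pad(B)]);C=cv2.resize(C,None,fx=.66,fy=.66)
cv2.imwrite('pics/c1.png',C[:,:,::-1])
# slide tops from top view
m=(Wb[...,2]>.05)&(Wb[...,2]<.08)&(abs(Wb[...,0]-.565)<.1)&(abs(Wb[...,1]-.2)<.1)
n,l=cv2.connectedComponents(m.astype(np.uint8))
for i in range(1,n):
    P=Wb[l==i]
    if len(P)<20: continue
    print(len(P),P.mean(0).round(4),cv2.minAreaRect((P[:,:2]*1000).astype(np.float32)))
m=(abs(Wb[...,2]-.024)<.008)&(abs(Wb[...,0]-.565)<.1)&(abs(Wb[...,1]-.2)<.1)
P=Wb[m]; print(cv2.minAreaRect((P[:,:2]*1000).astype(np.float32)))
m=(abs(Wb[...,2]-.018)<.006)&(abs(Wb[...,0]-.478)<.1)&(abs(Wb[...,1]+.157)<.1)
P=Wb[m]; print('panel',cv2.minAreaRect((P[:,:2]*1000).astype(np.float32)))
E
```

```text
136 [0.596  0.1756 0.0654] ((597.3184814453125, 176.8125), (118.43358612060547, 9.33021354675293), 56.225433349609375)
141 [0.5385 0.2181 0.0646] ((539.080810546875, 218.99502563476562), (119.45342254638672, 8.765289306640625), 55.10796356201172)
((588.3779907226562, 227.56243896484375), (191.85060119628906, 139.61270141601562), 55.6663932800293)
panel ((471.0029296875, -143.29635620117188), (172.81581115722656, 198.04153442382812), 82.70940399169922)
```

View pics/c1.png

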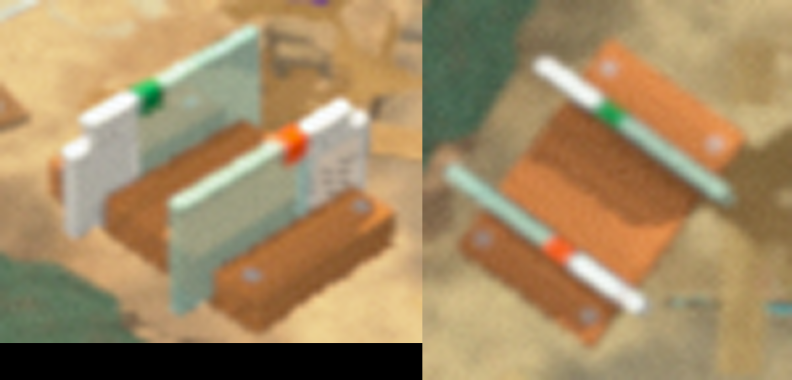

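Candidates: the green-tab slide is in the far slot, with its tab at top px (264,178) and its centre near (0.597, 0.177). Its frosted end points to +x+y (azimuth about 56°). The face towards the side camera has its notch at the upper left and no label, so the label faces (+x, −y). The orange-tab slide is in the near slot, and the purple one lies away from the rack. The green-cap bottle is on the tile, so I want the green-tab slide. I'll move above it and look with the wrist camera.

```bash
cat >> h.py <<'E'
from scipy.spatial.transform import Rotation as Ro
def Rt(rpy): return Ro.from_euler('xyz',rpy)
def delta(p,Rgoal):
    s=telemetry.read_state(); R=Rt(s['tool_rot'])
    d=R.inv().apply(np.array(p)-s['ee_pos']); a=(R.inv()*Rgoal).as_rotvec(degrees=True)
    print('t',s['time_s'],'j',s['joints'].round(2),'d',d.round(4),'a',a.round(2),'|d|',np.linalg.norm(d).round(3),'F',s['contact_force'].round(1),'gap',round(s['finger_gap'],3))
DOWN=lambda yaw: Rt([np.pi,0,np.radians(yaw)])
E
python3 -c "
from h import *
delta([.583,.156,.2],DOWN(-124.3))"
```

```text
t 1.0 j [ 1.17  0.26 -0.05  1.26  0.    1.42] d [-0.5284 -0.2334  0.0423] a [  0.    -0.   -69.61] |d| 0.579 F [0.5 0.2 0.5] gap 1.001
```

Call:
send_rows --pt "0.2 -0.035 -0.015 0.002 0 0 -5" --pt "0.2 -0.07 -0.03 0.005 0 0 -10" --pt "0.2 -0.105 -0.046 0.008 0 0 -15" --pt "0.2 -0.14 -0.062 0.011 0 0 -20" --pt "0.2 -0.175 -0.077 0.014 0 0 -25" --pt "0.2 -0.21 -0.093 0.017 0 0 -30" --pt "0.2 -0.245 -0.108 0.02 0 0 -35" --pt "0.2 -0.28 -0.124 0.022 0 0 -40"

```text
time_s: 1.67
ee_pos: [0.3694, 0.3205, 0.2202]
tool_rot: [3.142, 0.0, -2.682]
contact_force: [0.1, 1.4, 0.5]
finger_gap: 0.601
```

```bash
python3 -c "
from h import *
delta([.583,.156,.2],DOWN(-124.3))"
```

```text
t 1.6667 j [ 0.55  0.21 -0.18  1.18  0.    0.09] d [-0.1184 -0.2422  0.0202] a [-0.000e+00  2.000e-02 -2.936e+01] |d| 0.27 F [0.1 1.4 0.5] gap 0.601
```

Call:
send_rows --pt "0.2 -0.015 -0.03 0.003 0 0 -4" --pt "0.2 -0.03 -0.061 0.006 0 0 -8" --pt "0.2 -0.046 -0.094 0.009 0 0 -13" --pt "0.2 -0.063 -0.128 0.012 0 0 -17" --pt "0.2 -0.08 -0.164 0.015 0 0 -21" --pt "0.2 -0.095 -0.194 0.018 0 0 -25" --pt "0.2 -0.108 -0.221 0.02 0 0 -29.4" --pt "0.2 -0.118 -0.242 0.02 0 0 -29.4"

```text
time_s: 2.33
ee_pos: [0.5822, 0.1546, 0.1996]
tool_rot: [3.141, -0.0, -2.169]
contact_force: [0.1, 0.2, -0.5]
finger_gap: 0.598
```

```bash
python3 - <<'E'
from h import *
delta([.583,.156,.2],DOWN(-124.3))
im,d=grab('wrist'); _,W=cloud('wrist')
cv2.imwrite('pics/w1.png',im[:,:,::-1])
m=(W[...,2]>.05)&(W[...,2]<.085)&(abs(W[...,0]-.565)<.12)&(abs(W[...,1]-.2)<.12)
n,l=cv2.connectedComponents(m.astype(np.uint8))
for i in range(1,n):
    P=W[l==i]
    if len(P)<80: continue
    t=P[P[:,2]>np.percentile(P[:,2],90)-.004]
    print(len(P),np.argwhere(l==i).mean(0),np.percentile(P[:,2],[5,50,95]).round(4),cv2.minAreaRect((P[:,:2]*1000).astype(np.float32)),cv2.minAreaRect((t[:,:2]*1000).astype(np.float32)))
E
```

```text
t 2.3333 j [ 0.12  0.41  0.06  1.22 -0.   -0.85] d [-0.0016  0.0002 -0.0004] a [ 0.01 -0.02  0.  ] |d| 0.002 F [ 0.1  0.2 -0.5] gap 0.598
1225 [216.71836735 322.31673469] [0.0602 0.0672 0.0684] ((599.7843017578125, 175.59423828125), (120.0450668334961, 8.779070854187012), 55.073055267333984) ((596.4723510742188, 170.56549072265625), (107.69499206542969, 8.692695617675781), 55.56314468383789)
1328 [207.31024096 404.70783133] [0.0524 0.0665 0.0682] ((532.0211791992188, 204.4477081298828), (86.38629150390625, 9.710412979125977), 55.212738037109375) ((535.4041748046875, 209.28408813476562), (74.44161987304688, 9.67397403717041), 56.241615295410156)
```

View pics/w1.png

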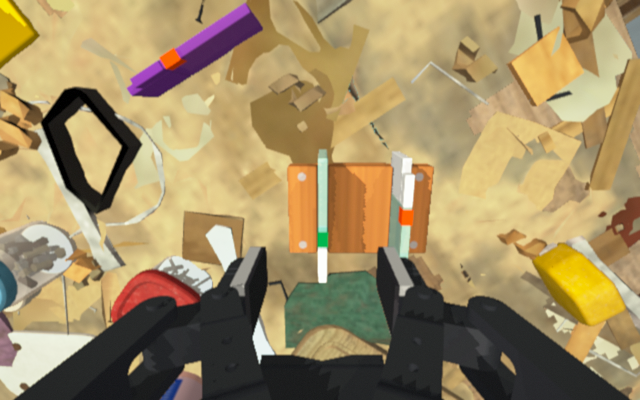

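The wrist view shows the green-tab slide at px (322,217). Its tab is at (322,240), the frosted end is below it and the clear part above. The orange slide is at (405,207). I'll descend onto the clear part.

Call:
send_rows --pt "0.2 0 -0.001 0.03 0 0 0" --pt "0.2 0 -0.0015 0.065 0 0 0" --pt "0.2 0 -0.0015 0.1 0 0 0" --pt "0.2 0 -0.0015 0.125 0 0 0" --pt "0.2 0 -0.0015 0.145 0 0 0" --pt "0.2 0 -0.0015 0.157 0 0 0" --pt "0.2 0 -0.0015 0.157 0 0 0" --pt "0.2 0 -0.0015 0.157 0 0 0" --grip_force 40

```text
time_s: 3.05
ee_pos: [0.5816, 0.1556, 0.0432]
tool_rot: [3.141, -0.001, -2.173]
contact_force: [0.9, 0.1, -0.1]
finger_gap: 0.597
```

```bash
python3 - <<'E'
from h import *
im,d=grab('wrist'); _,W=cloud('wrist')
cv2.imwrite('pics/w2.png',im[:,:,::-1])
E
```

```text
(no output)
```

View pics/w2.png

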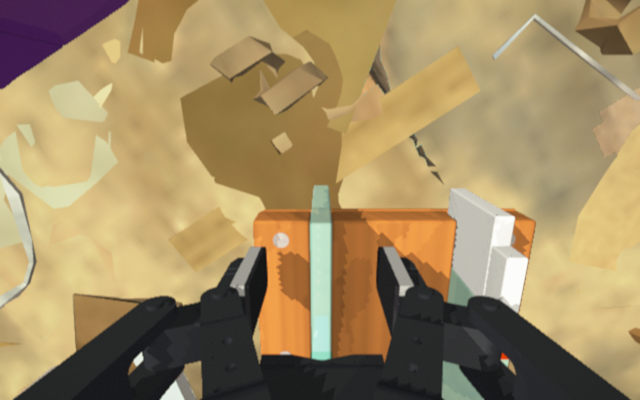

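The slide at column 320 is centred between the pads (265 and 378), and the tab and frosted end are out of the grip. I'll close.

Call:
send_rows --pt "-0.3 0 0 0 0 0 0" --pt "-0.6 0 0 0 0 0 0" --pt "-1 0 0 0 0 0 0" --pt "-1 0 0 0 0 0 0" --pt "-1 0 0 0 0 0 0" --pt "-1 0 0 0 0 0 0" --pt "-1 0 0 0 0 0 0" --grip_force 50

```text
time_s: 3.68
ee_pos: [0.5821, 0.1557, 0.044]
tool_rot: [-3.141, 0.001, -2.173]
contact_force: [-1.4, -0.5, 5.5]
finger_gap: 0.082
```

```bash
python3 - <<'E'
from h import *
delta([.582,.155,.042],DOWN(-124.3))
E
```

```text
t 3.6833 j [ 0.13  0.52 -0.21  0.84  0.   -0.84] d [ 0.0007 -0.0003  0.002 ] a [-0.04  0.04 -0.21] |d| 0.002 F [-1.4 -0.5  5.5] gap 0.082
```

Call:
send_rows --pt "-1 0 0 -0.008 0 0 0" --pt "-1 0 0 -0.022 0 0 0" --pt "-1 0 0 -0.04 0 0 0" --pt "-1 0 0 -0.065 0 0 0" --pt "-1 0 0 -0.09 0 0 0" --pt "-1 0 0 -0.115 0 0 0" --pt "-1 0 0 -0.135 0 0 0" --pt "-1 0 0 -0.14 0 0 0"

```text
time_s: 4.35
ee_pos: [0.5829, 0.1558, 0.1871]
tool_rot: [-3.138, 0.003, -2.173]
contact_force: [0.6, 0.5, -0.9]
finger_gap: 0.083
```

```bash
cat >> h.py <<'E'
def slide_pose():
    """frosted-end depth points via grip geometry"""
    s=telemetry.read_state(); return s['ee_pos'],Rt(s['tool_rot'])
E
python3 - <<'E'
from h import *
for c in ['side','top','wrist']: grab(c)
ims=[]
for c,p in [('side',[.6,.17,.2]),('top',[.6,.17,.2])]:
    im=np.load(c+'.npz')['im']; u,v=proj(c,p).astype(int)
    ims.append(cv2.resize(im[max(0,v-40):v+40,u-40:u+40],(400,400),interpolation=cv2.INTER_CUBIC)[:400])
cv2.imwrite('pics/l1.png',np.hstack(ims)[:,:,::-1])
# panel centre, white pixels
im,W=cloud('top')
ok=(abs(W[...,2]-.018)<.01)&(im.min(-1)>215)&(abs(W[...,0]-.478)<.11)&(abs(W[...,1]+.157)<.11)
print('panel',ok.sum(),np.nanmean(W[ok],0),cv2.minAreaRect((W[ok][:,:2]*1000).astype(np.float32)))
R=DOWN(-124.3)
h=np.array([np.cos(np.radians(-34.3)),np.sin(np.radians(-34.3)),0])
delta([.5,-.1,.2],R)
E
```

```text
panel 1756 [ 0.47754457 -0.16006156  0.01853279] ((478.0338134765625, -160.19631958007812), (117.65583038330078, 116.3349838256836), 82.52913665771484)
t 4.5 j [ 0.13  0.42  0.03  1.18 -0.   -0.84] d [ 0.2569 -0.0775 -0.0171] a [ 0.   -0.   -0.22] |d| 0.269 F [ 0.  -0.2 -2.4] gap 0.087
```

View pics/l1.png

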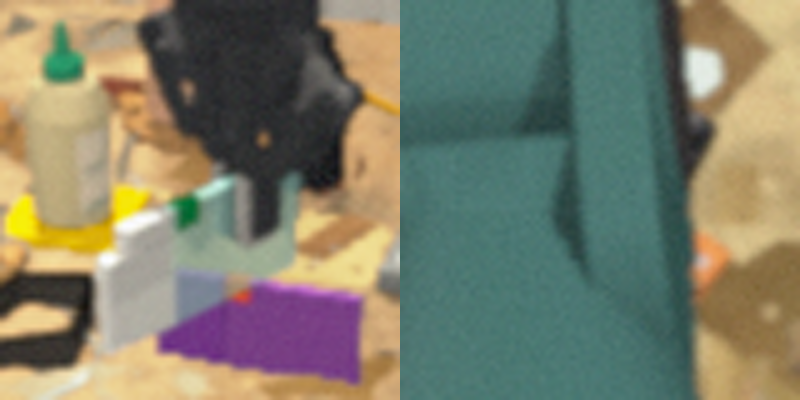

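```bash
cat >> h.py <<'E'
RG=DOWN(-124.3)*Ro.from_rotvec([45,0,0],degrees=True)
OFF=np.array([-.0663,0,.008]); FG=np.array([.478,-.160,.138])
def goal(): return FG-RG.apply(OFF)
E
python3 - <<'E'
from h import *
print(goal(),RG.as_matrix().round(2).tolist()); delta(goal(),RG)
im,W=cloud('side')
s=telemetry.read_state(); R=Rt(s['tool_rot'])
f=s['ee_pos']+R.apply(OFF); u,v=proj('side',f); print(f,u,v)
m=(np.linalg.norm(W-f,axis=-1)<.045); T=R.inv().apply(W[m]-s['ee_pos'])
ok=(T[:,0]<-.045)&(abs(T[:,1])<.02); print(ok.sum(),T[ok].min(0),T[ok].max(0),T[ok].mean(0))
E
```

```text
[ 0.43596511 -0.21158253  0.14365685] [[-0.56, -0.58, 0.58], [-0.83, 0.4, -0.4], [0.0, -0.71, -0.71]]
t 4.5 j [ 0.13  0.42  0.03  1.18 -0.   -0.84] d [ 0.3851 -0.088   0.0393] a [45.   -0.09 -0.2 ] |d| 0.397 F [ 0.  -0.2 -2.4] gap 0.087
[0.61927427 0.2102116  0.1749148 ] 301.2861802550231 203.48730824100784
408 [-0.0920115  -0.00655363 -0.02922584] [-0.04502404  0.00526566  0.03340436] [-0.06917575  0.00128323  0.00119142]
```

Call:
send_rows --pt "-1 0.015 -0.003 0 2 0 0" --pt "-1 0.04 -0.009 0.001 5 0 0" --pt "-1 0.07 -0.016 0.002 8 0 0" --pt "-1 0.1 -0.023 0.003 12 0 0" --pt "-1 0.13 -0.03 0.004 15 0 0" --pt "-1 0.16 -0.037 0.005 18 0 0" --pt "-1 0.19 -0.044 0.006 22 0 0" --pt "-1 0.215 -0.05 0.008 25 0 0"

```text
time_s: 5.17
ee_pos: [0.499, -0.0511, 0.1738]
tool_rot: [-2.704, -0.002, -2.173]
contact_force: [1.1, -0.3, -1.0]
finger_gap: 0.083
```

```bash
python3 -c "
from h import *
delta(goal(),RG)"
```

```text
t 5.1667 j [-0.16  0.03 -0.64  0.5  -0.18 -1.17] d [ 0.1679 -0.0224  0.0441] a [19.91 -0.21 -0.13] |d| 0.175 F [ 1.1 -0.3 -1. ] gap 0.083
```

Call:
send_rows --pt "-1 0.025 -0.003 0.004 3 0 0" --pt "-1 0.053 -0.007 0.01 6 0 0" --pt "-1 0.08 -0.011 0.018 9 0 0" --pt "-1 0.105 -0.014 0.025 12 0 0" --pt "-1 0.13 -0.018 0.032 15 0 0" --pt "-1 0.15 -0.02 0.038 18 -0.2 -0.1" --pt "-1 0.163 -0.022 0.042 20 -0.2 -0.1" --pt "-1 0.168 -0.022 0.044 20 -0.2 -0.1"

```text
time_s: 5.83
ee_pos: [0.435, -0.2101, 0.142]
tool_rot: [-2.359, 0.002, -2.172]
contact_force: [-1.1, 0.5, -2.0]
finger_gap: 0.086
```

Call:
send_rows --pt "-1 0 0 0 0 0 0" --pt "-1 0 0 0 0 0 0" --pt "-1 0 0 0 0 0 0"

```text
time_s: 6.08
ee_pos: [0.4384, -0.2097, 0.1449]
tool_rot: [-2.357, 0.002, -2.169]
contact_force: [-0.2, 0.2, -0.6]
finger_gap: 0.087
```

```bash
python3 - <<'E'
from h import *
delta(goal(),RG)
for c in ['side','top']: grab(c)
s=telemetry.read_state(); R=Rt(s['tool_rot']); f=s['ee_pos']+R.apply(OFF)
ims=[]
for c in ['side','top']:
    im,W=cloud(c); u,v=proj(c,f).astype(int); print(c,u,v)
    ims.append(cv2.resize(im[v-40:v+40,u-40:u+40],(400,400),interpolation=cv2.INTER_CUBIC))
    T=R.inv().apply(np.nan_to_num(W-s['ee_pos']).reshape(-1,3))
    ok=(T[:,0]<-.0)&(T[:,0]>-.11)&(abs(T[:,1])<.02)&(abs(T[:,2]-.01)<.05)&(np.linalg.norm(T,axis=1)>.001)
    Q=T[ok&(im.reshape(-1,3).min(1)>120)&(T[:,0]<-.035)]
    if len(Q)<5: continue
    A=np.c_[Q[:,0],Q[:,2],np.ones(len(Q))]; co=np.linalg.lstsq(A,Q[:,1],rcond=None)[0]
    print(c,len(Q),'min',Q.min(0).round(4),'max',Q.max(0).round(4),'mean',Q.mean(0).round(4),'plane',co.round(3))
    n=R.apply(np.array([co[0],-1,co[1]])/np.linalg.norm([co[0],-1,co[1]])); print(' label normal',n.round(3),'elev',np.degrees(np.arcsin(n[2])))
    W2=W[(abs(W[...,2]-.018)<.01)&(im.min(-1)>215)&(abs(W[...,0]-.478)<.11)&(abs(W[...,1]+.157)<.11)]
    if len(W2): print(c,'panel',cv2.minAreaRect((W2[:,:2]*1000).astype(np.float32)))
cv2.imwrite('pics/f1.png',np.hstack(ims)[:,:,::-1])
E
```

```text
t 6.0833 j [-0.63 -0.06 -1.14 -0.29  0.02 -1.59] d [0.0029 0.0016 0.0002] a [ 0.04  0.1  -0.06] |d| 0.003 F [-0.2  0.2 -0.6] gap 0.087
side 377 156
side 99 min [-0.0921 -0.0058 -0.0265] max [-0.037   0.0031  0.0365] mean [-0.074   0.      0.0012] plane [0.059 0.046 0.004]
 label normal [ 0.576 -0.465  0.673] elev 42.28916969850649
side panel ((479.31695556640625, -163.87033081054688), (130.08180236816406, 120.23995208740234), 82.84829711914062)
top 392 223
top 326 min [-0.0875 -0.0087 -0.0251] max [-0.0356  0.0042  0.0401] mean [-0.0617 -0.0045  0.0054] plane [-0.018 -0.037 -0.005]
 label normal [ 0.572 -0.369  0.733] elev 47.102871189812
top panel ((477.9328308105469, -160.19915771484375), (116.74266052246094, 115.79023742675781), 82.71453857421875)
```

View pics/f1.png

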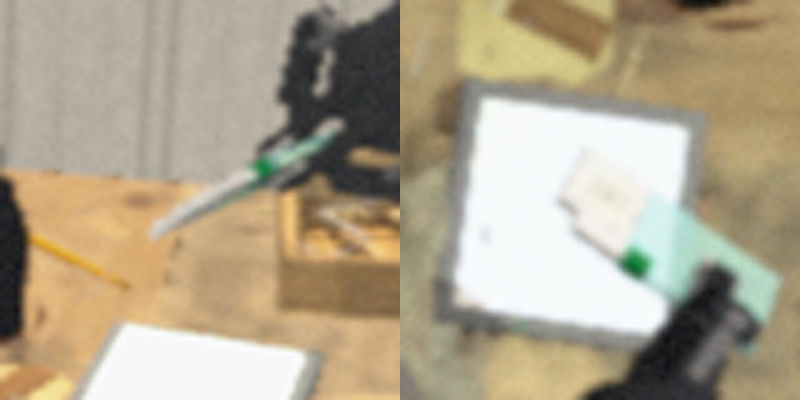

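The crop shows the labelled face up at about 45°. The frosted end at (605,208) is uncovered, with only the clear part gripped. I'll trim about 5 mm and settle.

Call:
send_rows --pt "-1 0.0045 0.0015 0 0 0 0" --pt "-1 0.0045 0.0015 0 0 0 0" --pt "-1 0.0045 0.0015 0 0 0 0" --pt "-1 0.0045 0.0015 0 0 0 0" --pt "-1 0.0045 0.0015 0 0 0 0" --pt "-1 0.0045 0.0015 0 0 0 0" --pt "-1 0.0045 0.0015 0 0 0 0" --pt "-1 0.0045 0.0015 0 0 0 0"

```text
time_s: 6.85
ee_pos: [0.4344, -0.2132, 0.1436]
tool_rot: [-2.356, 0.002, -2.17]
contact_force: [-0.2, -0.1, -1.4]
finger_gap: 0.083
```

```bash
python3 - <<'E'
from h import *
delta(goal(),RG)
s=telemetry.read_state(); print('frosted',s['ee_pos']+Rt(s['tool_rot']).apply([-.068,-.0005,.0075]),'dq',abs(s['dq']).max())
im,d=grab('top'); _,W=cloud('top')
for n in ['bottle_green','bottle_orange','tape_measure','slide_orange_center']:
    for o in finder.outline_of('top',n)[:1]: print(n,o['extent'],np.nanmedian(W[o['pixels']],0).round(3))
E
```

```text
t 6.85 j [-0.64 -0.06 -1.14 -0.3   0.03 -1.6 ] d [-0.0023 -0.0003  0.0002] a [ 0.    0.06 -0.09] |d| 0.002 F [-0.2 -0.1 -1.4] gap 0.083
frosted [ 0.47739927 -0.1602517   0.1388058 ] dq 0.0024128116152933774
bottle_green [369.7, 115.0, 21.2, 23.5] [ 0.743 -0.133  0.102]
bottle_orange [427.7, 128.3, 17.5, 20.7] [ 0.711 -0.28   0.1  ]
tape_measure [170.6, 236.3, 33.5, 11.2] [0.425 0.376 0.062]
slide_orange_center [320.9, 159.1, 11.3, 41.0] [0.61  0.001 0.058]
```

```bash
python3 - <<'E'
from h import *
_,W=cloud('top')
m=(W[...,2]>.05)&(W[...,2]<.08)&(abs(W[...,0]-.565)<.1)&(abs(W[...,1]-.2)<.1)
print('in rack',cv2.minAreaRect((W[m][:,:2]*1000).astype(np.float32)))
print(r.job_done())
E
```

```text
in rack ((539.2957153320312, 219.28228759765625), (117.27484893798828, 8.696791648864746), 55.31812286376953)
the job is handed in; nothing more can be done
None
```

The arm is holding the green-tab slide over the light panel, and I handed the job in at about 7 s of the 29 s allowed. I chose green because the green-cap bottle stands on the yellow tile.

- **Grip:** the gripper holds the slide by its clear part, with the frosted end uncovered.
- **Position:** the middle of the frosted end works out at (0.477, −0.160, 0.139) m. The panel centre measured (0.478, −0.160, 0.018) m, so it is about 12.1 cm above the panel. This comes from the arm's pose and the slide's measured place in the grip.
- **Tilt:** the tool is leaned 45°, with the label side up and visible from above. Plane fits to the slide gave 47° from the top camera and 42° from the side camera.
- **Stillness:** the arm was at rest when I handed in, and the contact force was about 1 N.
- **Rest of the scene:** the orange-tab slide is still at its original place in the rack, and both bottles and the tape measure have not moved.

Two checks disagreed:
- **Panel centre:** the side camera put the panel centre about 4 mm away from the top camera's figure. I used the top camera.
- **Orange slide:** in the last check the finder picked the purple look-alike for the orange slide. I confirmed the orange slide from the depth image instead.

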